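# Clear scrap off the test plate and lock it down

### The arm

A 6-joint arm with a two-finger parallel gripper is mounted at the origin on the work surface. World frame = base frame: x ahead of the robot, y to its left, z up, the work surface at z = 0. Lengths are in m, angles in rad, forces in N, time in s.
With the tool pointing down it reaches from about 0.15 to 0.775 m from the base axis. Payload 6.1 kg.
Tool frame: the origin (TCP) lies between the finger pads; the fingertips stand arm.tip_extent ahead of it and the grasp point (between the pads) is the TCP (arm.tip_extent is the distance from the TCP to the fingertips, in m); z points along the fingers, y is the line along which they close (so a half turn about z gives the same grasp; the last joint's range is limited). The gripper opens to 85 mm and grips with 20 to 120 N. Pads are 22 mm wide; open, the fingers measure 114 mm over their backs; the gripper's body (76 mm by 85 mm) begins 54 mm behind the grasp point. The pads swing forward as they close: fully open they stand 13 mm farther back than shut.
Start: joints at [-1.27, 0.126, -0.04, 1.405, 0, 1.571], TCP at [0.156, -0.501, 0.25] pointing down, gripper open.
Joint ranges: [-2.72, 2.72], [-0.95, 1.95], [-1.27, 1.35], [-1.78, 2.02], [-1.46, 1.47], [-3.14, 3.14]. Speed limits (rad/s): [2.39, 2.39, 3.01, 3.14, 3.14, 3.14].

### API

Orientations are given as a unit quaternion [x, y, z, w].
In Python, from plant import status, vision, arm gives the robot as it stands.
- The arm moves only by the shell command python3 -m pendant 'ROWS' [OPENING] [FORCE]. ROWS is JSON, a list of rows, each a list of 2 entries, a list of its own where there are three numbers: the shift along the tool's x, y, z scaled (see below), then the turn, a rotation vector about the tool's x, y, z scaled (see below). A call has exactly 10 rows; each row is the pose to reach, as a shift and turn from the pose commanded when the call began, along the tool's axes at that moment, turning the shorter way round; what a row does not reach only later rows make up. The controller multiplies each number of a shift by 750 mm and each number of a turn by 180 degrees. A row lasts 1/8 s, in which the tool goes at most 62.5 mm and 10.7 degrees, less where a joint would pass 70% of its speed; a pose out of reach is approached as far as the arm can. A call with a number of a shift or a turn outside -1 to 1 is refused whole. A call with a gripper value outside its range is refused whole. OPENING is the closure, from -1 (fully open) to 1 (shut), set as the call begins (- or left out, the last holds). The fingers move at their own pace and stop on an object; FORCE is the grip in N (left out, the last holds). Time passes only in rows, so rows that repeat a pose let the fingers close, or fill a call up. It gives the time, the measured TCP pose, the force, the opening and the grip force at its end, in the units of the state.
- status.sense(): the state, without advancing time (a new reading comes with each control period).
- vision.snapshot(name): name is "scene" or "top" or "wrist"; returns the picture (420x560x3 uint8, red, green, blue); there is no depth.
- vision.get_calibration(name): a dict with "fx", "fy", "cx", "cy" (pixels), "eye" and "rotation" of the camera in the world; the wrist camera has in their place "mount" (4x4, takes a point from camera to tool coordinates, whose origin is the TCP and whose axes are the flange's). Camera axes: x right, y up, looking along -z (the intrinsics and any distortion apply to the point x, -y, -z); pixel columns grow to the right and rows downward; lengths in m; the calibration is good to about 2 mm. A picture is of the moment at which its call begins: read the wrist's pose just before it. get_calibration takes no time and is no camera call.
- arm.sign_off(): hands the job in; it is judged then, once.
The state is a dict: "time_s": time; "joint_positions": joint angles; "qvel": joint speeds; "effort": joint torques, N m; "tcp_pos": TCP position; "ee_rot": TCP orientation; "force": force on the tool from outside, world axes, zero at the start; "torque": the same for the moment, N m; "width": finger opening in m; "gripper_force": force on a finger pad.
Only numpy, scipy, OpenCV 4.12 (cv2) and the standard library are available. Lean on these libraries where they do the work, as an engineer would, in place of code of your own. Each camera call takes 0.05 s, during which the arm holds its last target. There are 200 camera calls.

### The job

Get the aluminium test plate ready for the next display unit: put all the scrap lying on it (any channel ends, extrusion ends, packing foam, paper ball) into the grey waste bin. Once every piece is in the bin, lock the plate down by turning its three half-turn fasteners clockwise, fully home against their stops, the middle one first and then the two outer ones. Leave the switch box, tape roll and connector where they are.

Things in the scene. Friction and masses are not known exactly. Their poses are not given: they have to be found in the camera images.
- plate: Flat bare aluminium test plate fixed to the bench, 290 (its x) x 380 (its y) mm, 6 mm thick. Origin at the centre of its underside, on the bench (z = 0). Its x axis points away from the robot, give or take its yaw. The three fasteners stand in a row along its y, at x = +103 mm, y = -100, 0, +100 mm; the scrap lies on the rest of it.
- bin: Open-topped waste bin of grey plastic, fixed on the bench to the left or right of the plate: 210 (its x) x 170 (its y) mm outside, 70 mm high, walls and floor 5 mm. Origin at the centre of its underside.
- bolt_right_grip (a point): Grip point of the fastener at the plate's -y end: on its turning axis, 37 mm above the plate's top face. Each fastener is a steel disc of radius 22 mm with an upright grip bar across it, 42 mm long, 14 mm thick, 32 mm tall, its top 44 mm above the plate, on a dark round base of radius 34 mm and 6 mm thick. The axes turn with the fastener: the bar lies along this point's x, z is up.
- bolt_middle_grip (a point): The same point on the middle fastener.
- bolt_left_grip (a point): The same point on the fastener at the plate's +y end.
- bolt_right (a joint): Turn of the fastener at the plate's -y end, rad, growing clockwise seen from above: 0 open, 3.142 fully home at its end stop (both with the bar along the plate's x; it starts part-way, at 0.5 to 1.1, and takes more than one grasp to turn home). It stays where it is left; friction about 0.08 N m.
- bolt_middle (a joint): The same for the middle fastener.
- bolt_left (a joint): The same for the fastener at the plate's +y end.
- channel_long: Scrap: end of white plastic cable channel, a U section open upwards, 50 long (x) x 34 wide (y) x 30 high mm, walls 3 mm. Origin at the centre of its underside. Four to six of the six scrap pieces are there; each absent one reads None throughout.
- channel_short: Scrap: the same channel, 36 mm long (x) x 34 x 30 mm.
- extrusion_long: Scrap: sawn-off end of slotted aluminium extrusion, 50 long (x) x 30 x 30 mm. Origin at the centre of its underside.
- extrusion_short: Scrap: the same extrusion, 38 mm long (x) x 30 x 30 mm.
- packing: Scrap: stepped piece of stiff black packing foam, 50 (x) x 32 (y) mm at the foot and 18 mm high, with a second step 26 (x) x 32 mm on top of it, x from -25 to +1 mm, up to 36 mm. Origin at the centre of its underside.
- paper_ball: Scrap: hard-crumpled ball of paper, about 40 mm across along its x, y and z. Origin at the middle of its underside, 20 mm below its centre.
- switchbox: Bystander, leave alone: loose white box with three toggle switches, 70 (x) x 110 (y) x 38 mm (56 to the toggle tips), across the plate from the bin. Origin at the centre of its underside.
- tape: Bystander, leave alone: loose roll of black tape lying flat, 66 mm across, 19 mm high. Origin at the centre of its underside.
- connector: Bystander, leave alone: loose round brass connector standing up, 42 mm across, 50 mm high. Origin at the centre of its underside.

How it is judged:
By the outcome, as a careful person would: the job done as asked, in the order asked, and still so for the second after the job is handed in, with the robot touching nothing.
Of channel_long, channel_short, extrusion_long, extrusion_short, packing, paper_ball only 4 to 6 are there at a start; the rules pass over those that are not, and their reading is None.
At some moment in a run one of channel_long, channel_short, extrusion_long, extrusion_short, packing, paper_ball may be knocked a few centimetres aside while the robot is not near it.
Once in a run the grip may slacken for a moment while it holds something.
It also fails if it takes over 210 s, if anything falls off the work surface, if the arm or the gripper's body presses on something with over 40 N, if the wrist force passes 120 N, or if a joint passes its speed limit or range.

## Working session

There is one attempt and no reset: what is moved stays moved. The work goes in short steps, Python scripts to look and compute and a shell command to move; the robot and the scene stay as the last step left them, time stands still between calls to the robot, and variables do not carry over. Pictures are saved under pics/ and viewed, at most 14 in all, crops included, and the job is handed in when it is done.

```bash
ls; mkdir -p pics; python3 - <<'E'
from plant import status, vision, arm
import cv2, numpy as np
for n in ["top","scene"]:
    im=vision.snapshot(n); cv2.imwrite(f"pics/{n}0.png",im[:,:,::-1])
    print(n,vision.get_calibration(n))
print(vision.get_calibration("wrist"))
print(arm.tip_extent, status.sense())
E
```

```text
pics
top {'fx': 469.7961704429869, 'fy': 469.7961704429869, 'cx': 275.40149232464347, 'cy': 209.65215138879614, 'eye': array([ 0.4816197 , -0.01623988,  1.36745227]), 'rotation': array([ 0.0400522 , -0.02157602, -0.70566191,  0.70708667])}
scene {'fx': 412.7759407241358, 'fy': 412.7759407241358, 'cx': 281.7018347047875, 'cy': 209.4095139598206, 'eye': array([1.0964035 , 0.11898962, 0.80391689]), 'rotation': array([0.19027379, 0.23714611, 0.74042079, 0.5994453 ])}
{'fx': 317.3079265388136, 'fy': 317.3079265388136, 'cx': 279.30031389956633, 'cy': 210.47500916902206, 'mount': array([[-7.87699431e-05,  9.54079452e-01,  2.99553657e-01,
         7.73591717e-02],
       [ 9.99999855e-01,  2.34958467e-04, -4.85385875e-04,
         1.96200759e-03],
       [-5.33479357e-04,  2.99553575e-01, -9.54079332e-01,
        -1.23332518e-01],
       [ 0.00000000e+00,  0.00000000e+00,  0.00000000e+00,
         1.00000000e+00]])}
0.019 {'time_s': 0.1, 'joint_positions': array([-1.27000301e+00,  1.26324175e-01, -4.05026328e-02,  1.40538620e+00,
       -1.72776388e-05,  1.57081288e+00]), 'qvel': array([ 0.00185229, -0.00010805,  0.003164  , -0.00134153,  0.00131429,
       -0.00084827]), 'effort': array([ 1.82295120e-03, -4.36905777e+01,  3.53604913e+01,  1.37267547e-02,
        1.65893894e-04,  1.36982896e-05]), 'tcp_pos': array([ 0.15544253, -0.50111115,  0.24960596]), 'ee_rot': array([ 9.88712715e-01,  1.49822113e-01, -1.14678297e-04, -6.99051386e-04]), 'force': array([ 0.97251593, -0.53292519,  0.81189078]), 'torque': array([-0.06211335,  0.08710742,  0.01825941]), 'gripper_force': 0.0, 'width': 0.08532251807248858}
```

View pics/top0.png

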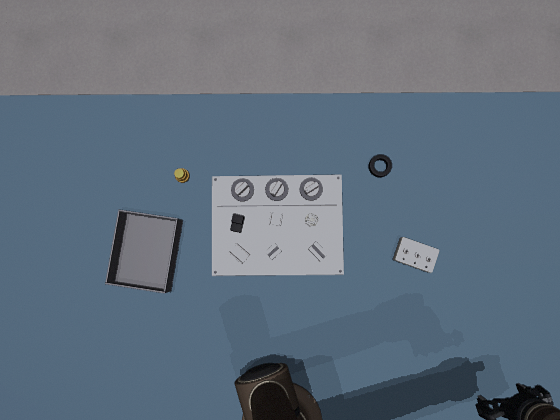

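View pics/scene0.png

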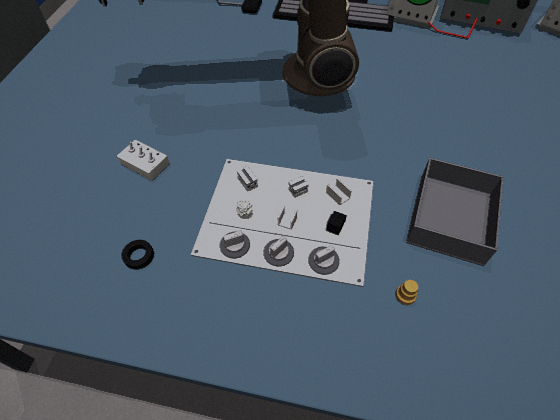

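The plate is at px (278,225) in the top view, with the bin on its left (+y) at about (145,250). All six pieces appear to be there: packing (237,222), channel_short (276,219), paper (312,220), channel_long (240,253), extrusion_short (275,251) and extrusion_long (317,251). The fasteners are at about (242,189), (277,188) and (311,188).

```bash
cat > h.py <<'E'
from plant import status, vision, arm
import cv2, numpy as np
from scipy.spatial.transform import Rotation as R
def cam(n, st=None):
    c=vision.get_calibration(n); 
    if n!="wrist": return c,np.array(c["eye"]),R.from_quat(c["rotation"]).as_matrix()
    st=st or status.sense(); T=np.eye(4); T[:3,:3]=R.from_quat(st["ee_rot"]).as_matrix(); T[:3,3]=st["tcp_pos"]
    M=T@c["mount"]; return c,M[:3,3],M[:3,:3]
def rays(C,px):
    c,e,r=C; px=np.atleast_2d(np.array(px,float))
    d=np.c_[(px[:,0]-c["cx"])/c["fx"],-(px[:,1]-c["cy"])/c["fy"],-np.ones(len(px))]
    return e,d@r.T
def onz(C,px,z):
    e,d=rays(C,px); return e+d*((z-e[2])/d[:,2])[:,None]
def proj(C,P):
    c,e,r=C; q=(np.atleast_2d(P)-e)@r; return np.c_[c["cx"]+c["fx"]*q[:,0]/-q[:,2],c["cy"]-c["fy"]*q[:,1]/-q[:,2]]
def tri(C1,p1,C2,p2):
    """closest point of two rays and gap"""
    e1,d1=rays(C1,p1);e2,d2=rays(C2,p2);A=np.c_[d1[0],-d2[0]];s=np.linalg.lstsq(A,e2-e1,rcond=None)[0]
    a=e1+s[0]*d1[0];b=e2+s[1]*d2[0];return (a+b)/2,np.linalg.norm(a-b)
def snap(n,f=None):
    C=cam(n); im=vision.snapshot(n)
    if f: cv2.imwrite(f"pics/{f}.png",im[:,:,::-1])
    return C,im
def down(yaw): return R.from_euler("z",yaw)*R.from_euler("x",np.pi)
def move(*ts):
    """scaled shift/turn to each (x,y,z,yaw_deg) from the present pose"""
    s=status.sense(); r0=R.from_quat(s["ee_rot"])
    v=r0.apply([1,0,0]); print("now",np.round(s["tcp_pos"],4),"yaw",round(np.degrees(np.arctan2(v[1],v[0])),1),"t",round(s["time_s"],1),"w",round(s["width"],4),"j1,j6",np.round(s["joint_positions"][[0,5]],2))
    for t in ts:
        d=r0.inv().apply(np.array(t[:3])-s["tcp_pos"])/.75
        w=(r0.inv()*down(np.radians(t[3]))).as_rotvec()/np.pi
        print(t,"->",[list(np.round(d,4)),list(np.round(w,4))])
E
python3 - <<'E'
from h import *
C=cam("top")
print("plate",onz(C,[(213,176),(342,175),(343,274),(212,275)],.006).round(3).tolist())
print("bin rim",onz(C,[(120,210),(182,219),(170,292),(107,283)],.07).round(3).tolist())
print("others",onz(C,[(181,175),(380,165),(416,254)],.03).round(3).tolist())
p=onz(C,[(278,225)],.006)[0]
move((p[0]+.04,p[1],.25,0))
E
```

```text
plate [[0.7, 0.203, 0.006], [0.702, -0.175, 0.006], [0.416, -0.175, 0.006], [0.411, 0.202, 0.006]]
bin rim [[0.594, 0.453, 0.07], [0.569, 0.278, 0.07], [0.368, 0.307, 0.07], [0.391, 0.482, 0.07]]
others [[0.699, 0.292, 0.03], [0.727, -0.281, 0.03], [0.474, -0.377, 0.03]]
now [ 0.1554 -0.5011  0.2496] yaw 17.2 t 0.1 w 0.0853 j1,j6 [-1.27  1.57]
(np.float64(0.5959196538710578), np.float64(0.011882225898352923), 0.25, 0) -> [[np.float64(0.7636), np.float64(-0.4793), np.float64(0.0001)], [np.float64(-0.0004), np.float64(0.0001), np.float64(0.0957)]]
```

```bash
python3 -m pendant '[[[0.08,-0.05,0],[0,0,0.02]],[[0.16,-0.1,0],[0,0,0.04]],[[0.24,-0.15,0],[0,0,0.06]],[[0.32,-0.2,0],[0,0,0.08]],[[0.4,-0.25,0],[0,0,0.096]],[[0.48,-0.3,0],[0,0,0.096]],[[0.56,-0.35,0],[0,0,0.096]],[[0.63,-0.4,0],[0,0,0.096]],[[0.7,-0.44,0],[0,0,0.096]],[[0.74,-0.465,0],[0,0,0.096]]]' -1
python3 - <<'E'
from h import *
C,im=snap("wrist","w1"); print(C[1].round(4).tolist()); np.savez("w1.npz",im=im,e=C[1],r=C[2])
move()
E
```

```text
time_s: 1.35
tcp_pos: [0.5633, -0.0251, 0.25]
ee_rot: [1.0, -0.0, -0.0, 0.0]
force: [0.6, -0.9, 0.9]
width: 0.0851
gripper_force: 0.0
[0.6412, -0.0268, 0.3733]
now [ 0.5672 -0.02    0.2485] yaw 0.2 t 1.4 w 0.0858 j1,j6 [-0.04  3.1 ]
```

View pics/w1.png

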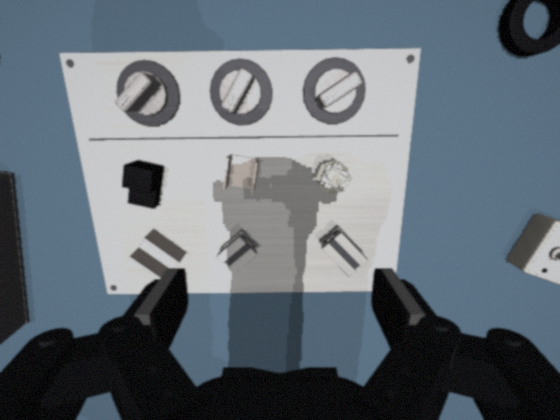

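The view from above shows all six pieces: packing (143,183), channel_short (243,172), paper (332,174), channel_long (158,253), extrusion_short (238,246) and extrusion_long (343,248). The fastener bars are at about (139,93), (238,91) and (338,90). I'll take one second viewpoint for heights.

```bash
python3 -m pendant '[[[-0.02,-0.05,0.02],[0,0,-0.04]],[[-0.03,-0.1,0.03],[0,0,-0.08]],[[-0.04,-0.14,0.04],[0,0,-0.09]],[[-0.04,-0.16,0.05],[0,0,-0.09]],[[-0.04,-0.16,0.05],[0,0,-0.09]],[[-0.04,-0.16,0.05],[0,0,-0.09]],[[-0.04,-0.16,0.05],[0,0,-0.09]],[[-0.04,-0.16,0.05],[0,0,-0.09]],[[-0.04,-0.16,0.05],[0,0,-0.09]],[[-0.04,-0.16,0.05],[0,0,-0.09]]]' -1
python3 - <<'E'
from h import *
C,im=snap("wrist"); np.savez("w2.npz",im=im,e=C[1],r=C[2]); move()
cv2.imwrite("pics/w2.png",cv2.resize(im[40:340,:420,::-1],None,fx=1.9,fy=1.9,interpolation=cv2.INTER_CUBIC))
im1=np.load("w1.npz")["im"]
cv2.imwrite("pics/w1z.png",cv2.resize(im1[40:300,70:420,::-1],None,fx=2.25,fy=2.25,interpolation=cv2.INTER_CUBIC))
E
```

```text
time_s: 2.65
tcp_pos: [0.5325, 0.0929, 0.2129]
ee_rot: [0.99, 0.14, 0.0, -0.0]
force: [-0.0, 0.2, 0.4]
width: 0.0854
gripper_force: 0.0
now [0.5325 0.093  0.2128] yaw 16.1 t 2.7 w 0.0855 j1,j6 [0.17 3.03]
```

View pics/w2.png

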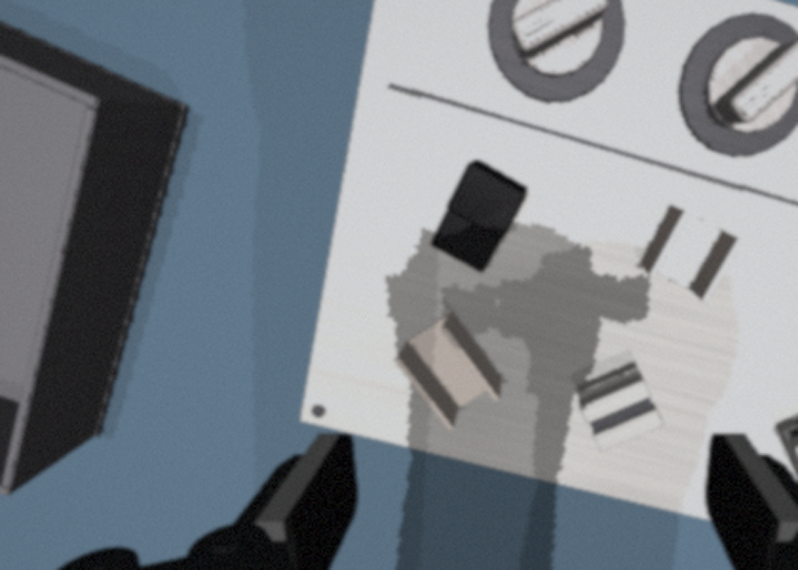

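View pics/w1z.png

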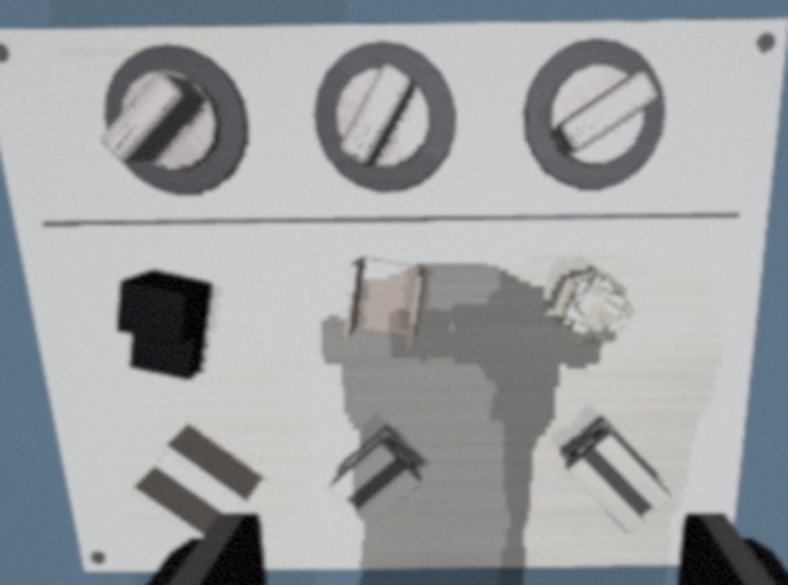

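The crops show edges and slots clearly enough to read off the axes. The channel and packing outlines are in the left part of w2, and the fastener rings in w1z are at about (176,120), (386,117) and (594,114).

```bash
python3 - <<'E'
from h import *
cal=vision.get_calibration("wrist")
W={k:(cal,np.load(k+".npz")["e"],np.load(k+".npz")["r"]) for k in("w1","w2")}
a=lambda p:np.array(p,float).reshape(-1,2)/2.25+[70,40]
b=lambda p:np.array(p,float).reshape(-1,2)/1.9+[0,40]
S={"packing":((165,323),(480,215)),"ch_long":((199,480),(450,371)),"ch_short":((387,300),(688,251)),"ext_short":((378,470),(619,402))}
for k,(p,q) in S.items():
    P,g=tri(W["w1"],a(p),W["w2"],b(q)); print(k,P.round(4),round(g,4),"w1@.021",onz(W["w1"],a(p),.021)[0].round(3),"w2@.021",onz(W["w2"],b(q),.021)[0].round(3))
for k,p in {"ext_long":(613,474),"paper":(592,303)}.items(): print(k,onz(W["w1"],a(p),.021)[0].round(3))
def ang(n,w,P,z):
    q=onz(W[w],P,z);d=q[1]-q[0];print(n,round(np.degrees(np.arctan2(d[1],d[0]))%180,1),round(np.linalg.norm(d)*1e3))
ang("packing y","w2",b([(478,160),(527,187)]),.042)
ang("chl","w2",b([(398,358),(452,428)]),.03);ang("chl","w2",b([(448,315),(500,395)]),.03);ang("chl w1","w1",a([(188,425),(262,478)]),.02)
ang("chs","w2",b([(672,206),(640,266)]),.036);ang("chs","w2",b([(735,237),(697,297)]),.036)
ang("exs","w2",b([(595,428),(655,402)]),.036);ang("exs w1","w1",a([(352,499),(405,460)]),.036)
ang("exl","w1",a([(582,447),(647,510)]),.036)
ang("bar L","w2",b([(523,55),(605,12)]),.05);ang("bar M","w2",b([(730,120),(798,60)]),.05)
ang("bar L","w1",a([(108,148),(165,78)]),.05);ang("bar M","w1",a([(372,160),(411,82)]),.05);ang("bar R","w1",a([(572,150),(655,98)]),.05)
print("rings",onz(W["w1"],a([(176,120),(386,117),(594,114)]),.009).round(4).tolist())
ang("line","w1",a([(45,224),(738,215)]),.006)
E
```

```text
packing [0.5625 0.1266 0.0221] 0.0008 w1@.021 [0.563 0.127 0.021] w2@.021 [0.562 0.127 0.021]
ch_long [0.4737 0.1209 0.0189] 0.0026 w1@.021 [0.476 0.12  0.021] w2@.021 [0.473 0.121 0.021]
ch_short [0.5738 0.0153 0.0178] 0.0002 w1@.021 [0.574 0.015 0.021] w2@.021 [0.574 0.016 0.021]
ext_short [0.4812 0.0232 0.02  ] 0.0003 w1@.021 [0.482 0.023 0.021] w2@.021 [0.481 0.023 0.021]
ext_long [ 0.479 -0.103  0.021]
paper [ 0.573 -0.087  0.021]
packing y 77.8 26
chl 49.4 50
chl 46.3 53
chl w1 49.9 48
chs 171.0 33
chs 168.2 35
exs 132.1 36
exs w1 128.0 36
exl 45.1 50
bar L 131.8 39
bar M 148.5 37
bar L 134.7 40
bar M 150.5 36
bar R 121.4 40
rings [[0.6592, 0.1143, 0.009], [0.6605, 0.0137, 0.009], [0.6618, -0.0858, 0.009]]
line 90.7 349
```

```bash
python3 - <<'E'
from h import *
move((.474,.121,.10,48),(.474,.121,.034,48))
E
```

```text
now [0.5325 0.093  0.2128] yaw 16.1 t 2.7 w 0.0855 j1,j6 [0.17 3.03]
(0.474, 0.121, 0.1, 48) -> [[np.float64(-0.0645), np.float64(-0.0576), np.float64(0.1504)], [np.float64(0.0), np.float64(-0.0), np.float64(-0.177)]]
(0.474, 0.121, 0.034, 48) -> [[np.float64(-0.0645), np.float64(-0.0576), np.float64(0.2384)], [np.float64(0.0), np.float64(-0.0), np.float64(-0.177)]]
```

```bash
python3 -m pendant '[[[-0.02,-0.02,0.05],[0,0,-0.06]],[[-0.045,-0.04,0.1],[0,0,-0.12]],[[-0.0645,-0.0576,0.15],[0,0,-0.177]],[[-0.0645,-0.0576,0.15],[0,0,-0.177]],[[-0.0645,-0.0576,0.15],[0,0,-0.177]],[[-0.0645,-0.0576,0.19],[0,0,-0.177]],[[-0.0645,-0.0576,0.22],[0,0,-0.177]],[[-0.0645,-0.0576,0.238],[0,0,-0.177]],[[-0.0645,-0.0576,0.238],[0,0,-0.177]],[[-0.0645,-0.0576,0.238],[0,0,-0.177]]]' -1
python3 -m pendant '[[[0,0,0],[0,0,0]],[[0,0,0],[0,0,0]],[[0,0,0],[0,0,0]],[[0,0,0],[0,0,0]],[[0,0,0],[0,0,0]],[[0,0,0],[0,0,0]],[[0,0,-0.05],[0,0,0]],[[0,0,-0.1],[0,0,0]],[[0,0,-0.15],[0,0,0]],[[0,0,-0.15],[0,0,0]]]' 1 50
python3 - <<'E'
from h import *
Rb=R.from_euler("z",-8,degrees=True)
for o in [(-45,-25),(0,-25),(45,-25),(-45,25),(0,25),(45,25)]: print(o,([.481,.38,0]+Rb.apply([o[0]/1e3,o[1]/1e3,0])).round(3))
move((.44,.36,.15,82),(.44,.36,.085,82))
E
```

```text
time_s: 3.95
tcp_pos: [0.475, 0.1212, 0.0355]
ee_rot: [0.914, 0.407, 0.001, 0.0]
force: [0.4, -0.2, 0.4]
width: 0.0853
gripper_force: 0.0
time_s: 5.2
tcp_pos: [0.4755, 0.1215, 0.1494]
ee_rot: [0.913, 0.407, 0.002, 0.0]
force: [-0.1, -0.2, -0.1]
width: 0.0334
gripper_force: 50.9
(-45, -25) [0.433 0.362 0.   ]
(0, -25) [0.478 0.355 0.   ]
(45, -25) [0.522 0.349 0.   ]
(-45, 25) [0.44  0.411 0.   ]
(0, 25) [0.484 0.405 0.   ]
(45, 25) [0.529 0.398 0.   ]
now [0.4755 0.1215 0.1494] yaw 48.0 t 5.2 w 0.0334 j1,j6 [0.25 2.55]
(0.44, 0.36, 0.15, 82) -> [[np.float64(0.2048), np.float64(-0.2478), np.float64(-0.0006)], [np.float64(0.0012), np.float64(-0.001), np.float64(-0.1888)]]
(0.44, 0.36, 0.085, 82) -> [[np.float64(0.2044), np.float64(-0.2481), np.float64(0.086)], [np.float64(0.0012), np.float64(-0.001), np.float64(-0.1888)]]
```

```bash
python3 -m pendant '[[[0.05,-0.06,0],[0,0,-0.05]],[[0.1,-0.12,0],[0,0,-0.1]],[[0.15,-0.18,0],[0,0,-0.15]],[[0.205,-0.248,0],[0,0,-0.189]],[[0.205,-0.248,0],[0,0,-0.189]],[[0.205,-0.248,0],[0,0,-0.189]],[[0.205,-0.248,0.04],[0,0,-0.189]],[[0.205,-0.248,0.086],[0,0,-0.189]],[[0.205,-0.248,0.086],[0,0,-0.189]],[[0.205,-0.248,0.086],[0,0,-0.189]]]'
python3 -m pendant '[[[0,0,0],[0,0,0]],[[0,0,0],[0,0,0]],[[0,0,0],[0,0,0]],[[0,0,0],[0,0,0]],[[0,0,-0.05],[0,0,0]],[[0,0,-0.1],[0,0,0]],[[0,0,-0.1],[0,0,0]],[[0,0,-0.1],[0,0,0]],[[0,0,-0.1],[0,0,0]],[[0,0,-0.1],[0,0,0]]]' -0.2
python3 - <<'E'
from h import *
snap("top","t1")
move((.5625,.1266,.15,168),(.5625,.1266,.032,168))
C=cam("top"); print(proj(C,[.44,.36,.02]).round())
im=vision.snapshot("top"); cv2.imwrite("pics/t1z.png",cv2.resize(im[160:310,90:360,::-1],None,fx=2.9,fy=2.9,interpolation=cv2.INTER_CUBIC))
E
```

```text
time_s: 6.45
tcp_pos: [0.4391, 0.359, 0.0833]
ee_rot: [0.755, 0.656, 0.0, 0.0]
force: [0.4, -1.2, 0.0]
width: 0.0325
gripper_force: 50.9
time_s: 7.7
tcp_pos: [0.4381, 0.3595, 0.1562]
ee_rot: [0.755, 0.656, -0.001, -0.0]
force: [-1.0, 0.2, -0.3]
width: 0.0515
gripper_force: 0.0
now [0.4382 0.3595 0.1564] yaw 82.0 t 7.8 w 0.0513 j1,j6 [0.69 2.4 ]
(0.5625, 0.1266, 0.15, 168) -> [[np.float64(-0.2846), np.float64(0.2072), np.float64(0.0087)], [np.float64(-0.0005), np.float64(0.0), np.float64(-0.4776)]]
(0.5625, 0.1266, 0.032, 168) -> [[np.float64(-0.2844), np.float64(0.2074), np.float64(0.166)], [np.float64(-0.0005), np.float64(0.0), np.float64(-0.4776)]]
[[157. 265.]]
```

View pics/t1z.png

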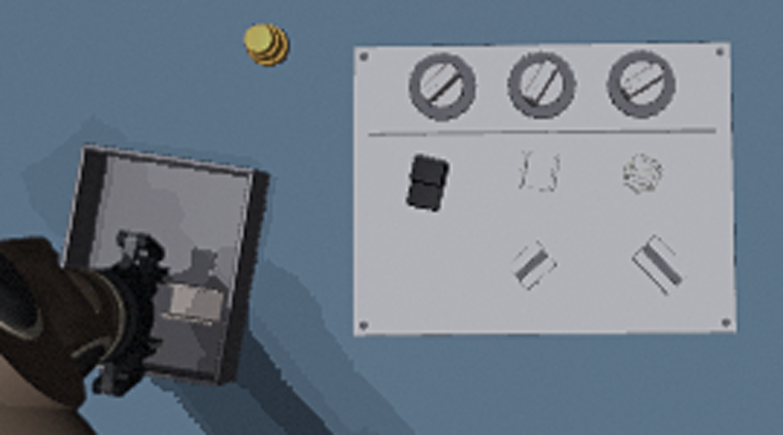

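Channel_long is in the bin, at about (195,300) in the crop, and nothing else has moved. Next is the packing.

```bash
python3 -m pendant '[[[-0.04,0.03,0],[0,0,-0.058]],[[-0.08,0.06,0],[0,0,-0.116]],[[-0.12,0.09,0],[0,0,-0.174]],[[-0.16,0.12,0],[0,0,-0.232]],[[-0.2,0.15,0],[0,0,-0.29]],[[-0.24,0.18,0],[0,0,-0.348]],[[-0.284,0.207,0.01],[0,0,-0.406]],[[-0.284,0.207,0.01],[0,0,-0.46]],[[-0.284,0.207,0.03],[0,0,-0.478]],[[-0.284,0.207,0.06],[0,0,-0.478]]]' -0.2
python3 - <<'E'
from h import *
move((.5625,.1266,.032,168))
E
```

```text
time_s: 9.05
tcp_pos: [0.5634, 0.1272, 0.1123]
ee_rot: [0.104, 0.995, 0.0, 0.001]
force: [-0.6, -0.1, -0.6]
width: 0.0516
gripper_force: 0.0
now [0.5634 0.1272 0.1123] yaw 168.1 t 9.1 w 0.0516 j1,j6 [0.22 0.43]
(0.5625, 0.1266, 0.032, 168) -> [[np.float64(0.0011), np.float64(-0.0011), np.float64(0.1071)], [np.float64(0.0002), np.float64(0.0004), np.float64(0.0004)]]
```

```bash
python3 -m pendant '[[[0,0,0.05],[0,0,0]],[[0,0,0.09],[0,0,0]],[[0,0,0.106],[0,0,0]],[[0,0,0.106],[0,0,0]],[[0,0,0.106],[0,0,0]],[[0,0,0.106],[0,0,0]],[[0,0,0.106],[0,0,0]],[[0,0,0.106],[0,0,0]],[[0,0,0.106],[0,0,0]],[[0,0,0.106],[0,0,0]]]' -0.2
python3 -m pendant '[[[0,0,0],[0,0,0]],[[0,0,0],[0,0,0]],[[0,0,0],[0,0,0]],[[0,0,0],[0,0,0]],[[0,0,0],[0,0,0]],[[0,0,-0.04],[0,0,0]],[[0,0,-0.09],[0,0,0]],[[0,0,-0.15],[0,0,0]],[[0,0,-0.16],[0,0,0]],[[0,0,-0.16],[0,0,0]]]' 1 50
python3 - <<'E'
from h import *
move((.525,.355,.15,100),(.525,.355,.085,100))
E
```

```text
time_s: 10.3
tcp_pos: [0.5627, 0.1273, 0.0328]
ee_rot: [0.104, 0.995, -0.0, -0.0]
force: [-0.0, -0.0, 0.1]
width: 0.0514
gripper_force: 0.0
time_s: 11.55
tcp_pos: [0.5628, 0.1274, 0.1526]
ee_rot: [0.104, 0.995, 0.0, 0.0]
force: [1.0, -0.0, 0.1]
width: 0.0314
gripper_force: 50.4
now [0.5628 0.1274 0.1526] yaw 168.1 t 11.6 w 0.0314 j1,j6 [0.22 0.43]
(0.525, 0.355, 0.15, 100) -> [[np.float64(0.112), np.float64(0.2866), np.float64(0.0035)], [np.float64(0.0001), np.float64(0.0), np.float64(0.3782)]]
(0.525, 0.355, 0.085, 100) -> [[np.float64(0.112), np.float64(0.2865), np.float64(0.0902)], [np.float64(0.0001), np.float64(0.0), np.float64(0.3782)]]
```

```bash
python3 -m pendant '[[[0.02,0.06,0],[0,0,0]],[[0.045,0.12,0],[0,0,0]],[[0.07,0.18,0],[0,0,0]],[[0.09,0.24,0],[0,0,0]],[[0.112,0.287,0],[0,0,0]],[[0.112,0.287,0],[0,0,0]],[[0.112,0.287,0.04],[0,0,0]],[[0.112,0.287,0.09],[0,0,0]],[[0.112,0.287,0.09],[0,0,0]],[[0.112,0.287,0.09],[0,0,0]]]'
python3 -m pendant '[[[0,0,0],[0,0,0]],[[0,0,0],[0,0,0]],[[0,0,0],[0,0,0]],[[0,0,0],[0,0,0]],[[0,0,-0.05],[0,0,0]],[[0,0,-0.1],[0,0,0]],[[0,0,-0.1],[0,0,0]],[[0,0,-0.1],[0,0,0]],[[0,0,-0.1],[0,0,0]],[[0,0,-0.1],[0,0,0]]]' -0.2
python3 - <<'E'
from h import *
move((.574,.0153,.11,169.5),(.574,.0153,.032,169.5))
E
```

```text
time_s: 12.8
tcp_pos: [0.5253, 0.3548, 0.0858]
ee_rot: [0.104, 0.995, -0.0, -0.0]
force: [1.0, 0.7, -0.3]
width: 0.0315
gripper_force: 50.4
time_s: 14.05
tcp_pos: [0.5246, 0.355, 0.1591]
ee_rot: [0.104, 0.995, -0.001, -0.001]
force: [0.5, -0.5, 0.3]
width: 0.0513
gripper_force: 0.0
now [0.5246 0.355  0.1591] yaw 168.1 t 14.1 w 0.0513 j1,j6 [0.59 0.8 ]
(0.574, 0.0153, 0.11, 169.5) -> [[np.float64(-0.1581), np.float64(-0.4295), np.float64(0.0659)], [np.float64(-0.0004), np.float64(-0.0004), np.float64(-0.0079)]]
(0.574, 0.0153, 0.032, 169.5) -> [[np.float64(-0.1583), np.float64(-0.4294), np.float64(0.1699)], [np.float64(-0.0004), np.float64(-0.0004), np.float64(-0.0079)]]
```

```bash
python3 -m pendant '[[[-0.03,-0.08,0],[0,0,-0.008]],[[-0.06,-0.16,0],[0,0,-0.008]],[[-0.09,-0.24,0],[0,0,-0.008]],[[-0.12,-0.32,0],[0,0,-0.008]],[[-0.145,-0.39,0],[0,0,-0.008]],[[-0.158,-0.429,0.02],[0,0,-0.008]],[[-0.158,-0.429,0.06],[0,0,-0.008]],[[-0.158,-0.429,0.07],[0,0,-0.008]],[[-0.158,-0.429,0.12],[0,0,-0.008]],[[-0.158,-0.429,0.168],[0,0,-0.008]]]' -0.2
python3 -m pendant '[[[0,0,0],[0,0,0]],[[0,0,0],[0,0,0]],[[0,0,0],[0,0,0]],[[0,0,0],[0,0,0]],[[0,0,0],[0,0,0]],[[0,0,0],[0,0,0]],[[0,0,-0.05],[0,0,0]],[[0,0,-0.1],[0,0,0]],[[0,0,-0.16],[0,0,0]],[[0,0,-0.16],[0,0,0]]]' 1 50
python3 - <<'E'
from h import *
move((.478,.355,.15,169.5),(.478,.355,.085,169.5))
E
```

```text
time_s: 15.3
tcp_pos: [0.575, 0.0166, 0.0342]
ee_rot: [0.091, 0.996, 0.0, 0.001]
force: [0.5, -0.0, 0.3]
width: 0.0518
gripper_force: 0.0
time_s: 16.55
tcp_pos: [0.5766, 0.016, 0.1584]
ee_rot: [0.091, 0.996, 0.0, 0.004]
force: [1.0, 0.4, -0.3]
width: 0.0328
gripper_force: 53.8
now [0.5766 0.016  0.1584] yaw 169.5 t 16.6 w 0.0328 j1,j6 [0.03 0.21]
(0.478, 0.355, 0.15, 169.5) -> [[np.float64(0.2117), np.float64(0.4204), np.float64(0.0104)], [np.float64(0.0005), np.float64(0.0022), np.float64(0.0001)]]
(0.478, 0.355, 0.085, 169.5) -> [[np.float64(0.2123), np.float64(0.4203), np.float64(0.097)], [np.float64(0.0005), np.float64(0.0022), np.float64(0.0001)]]
```

```bash
python3 -m pendant '[[[0.035,0.08,0],[0,0,0]],[[0.07,0.16,0],[0,0,0]],[[0.105,0.235,0],[0,0,0]],[[0.14,0.31,0],[0,0,0]],[[0.175,0.39,0],[0,0,0]],[[0.215,0.48,0],[0,0,0]],[[0.215,0.48,0.02],[0,0,0]],[[0.215,0.48,0.06],[0,0,0]],[[0.215,0.48,0.097],[0,0,0]],[[0.215,0.48,0.097],[0,0,0]]]'
python3 -m pendant '[[[0,0,0],[0,0,0]],[[0,0,0],[0,0,0]],[[0,0,0],[0,0,0]],[[0,0,0],[0,0,0]],[[0,0,-0.05],[0,0,0]],[[0,0,-0.1],[0,0,0]],[[0,0,-0.1],[0,0,0.05]],[[0,0,-0.1],[0,0,0.1]],[[0,0,-0.1],[0,0,0.15]],[[0,0,-0.1],[0,0,0.2]]]' -0.2
python3 - <<'E'
from h import *
move((.481,.023,.11,130),(.481,.023,.032,130))
C=cam("top"); im=vision.snapshot("top"); cv2.imwrite("pics/t2z.png",cv2.resize(im[160:310,90:360,::-1],None,fx=2.9,fy=2.9,interpolation=cv2.INTER_CUBIC))
E
```

```text
time_s: 17.8
tcp_pos: [0.4798, 0.3972, 0.0779]
ee_rot: [0.092, 0.996, -0.002, -0.002]
force: [0.1, 0.3, -0.2]
width: 0.0332
gripper_force: 53.8
time_s: 19.05
tcp_pos: [0.4815, 0.3994, 0.1568]
ee_rot: [0.397, 0.918, 0.0, 0.0]
force: [0.1, -0.0, -0.1]
width: 0.0511
gripper_force: 0.0
now [0.4815 0.3994 0.1568] yaw 133.2 t 19.1 w 0.0511 j1,j6 [0.69 1.51]
(0.481, 0.023, 0.11, 130) -> [[np.float64(-0.3653), np.float64(-0.3442), np.float64(0.0623)], [np.float64(0.0001), np.float64(0.0), np.float64(0.0179)]]
(0.481, 0.023, 0.032, 130) -> [[np.float64(-0.3653), np.float64(-0.3442), np.float64(0.1663)], [np.float64(0.0001), np.float64(0.0), np.float64(0.0179)]]
```

View pics/t2z.png

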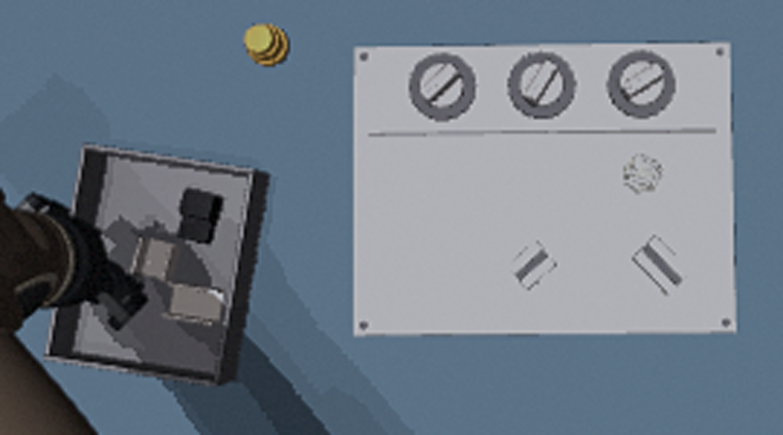

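Three pieces are in the bin, and the ball (643,173), extrusion_short (535,265) and extrusion_long (658,265) have not moved. Next is extrusion_short.

```bash
python3 -m pendant '[[[-0.06,-0.056,0],[0,0,0.018]],[[-0.12,-0.113,0],[0,0,0.018]],[[-0.18,-0.17,0],[0,0,0.018]],[[-0.24,-0.226,0],[0,0,0.018]],[[-0.3,-0.283,0],[0,0,0.018]],[[-0.365,-0.344,0.01],[0,0,0.018]],[[-0.365,-0.344,0.06],[0,0,0.018]],[[-0.365,-0.344,0.07],[0,0,0.018]],[[-0.365,-0.344,0.12],[0,0,0.018]],[[-0.365,-0.344,0.166],[0,0,0.018]]]' -0.2
python3 -m pendant '[[[0,0,0],[0,0,0]],[[0,0,0],[0,0,0]],[[0,0,0],[0,0,0]],[[0,0,0],[0,0,0]],[[0,0,0],[0,0,0]],[[0,0,0],[0,0,0]],[[0,0,-0.05],[0,0,0]],[[0,0,-0.1],[0,0,0]],[[0,0,-0.16],[0,0,0]],[[0,0,-0.16],[0,0,0]]]' 1 60
python3 - <<'E'
from h import *
move((.535,.405,.15,130),(.535,.405,.085,130))
E
```

```text
time_s: 20.35
tcp_pos: [0.4837, 0.0242, 0.0323]
ee_rot: [0.419, 0.908, 0.0, 0.001]
force: [-0.4, 0.4, -0.1]
width: 0.0512
gripper_force: 0.0
time_s: 21.6
tcp_pos: [0.485, 0.0232, 0.1557]
ee_rot: [0.42, 0.907, 0.002, 0.003]
force: [-0.1, 0.4, -0.8]
width: 0.0291
gripper_force: 62.5
now [0.485  0.0232 0.1557] yaw 130.3 t 21.6 w 0.0291 j1,j6 [0.05 0.92]
(0.535, 0.405, 0.15, 130) -> [[np.float64(0.3453), np.float64(0.3799), np.float64(0.0082)], [np.float64(0.0017), np.float64(0.0013), np.float64(0.0015)]]
(0.535, 0.405, 0.085, 130) -> [[np.float64(0.3457), np.float64(0.3794), np.float64(0.0948)], [np.float64(0.0017), np.float64(0.0013), np.float64(0.0015)]]
```

```bash
python3 -m pendant '[[[0.057,0.063,0],[0,0,0]],[[0.115,0.126,0],[0,0,0]],[[0.172,0.19,0],[0,0,0]],[[0.23,0.253,0],[0,0,0]],[[0.288,0.316,0],[0,0,0]],[[0.346,0.38,0],[0,0,0]],[[0.346,0.38,0.02],[0,0,0]],[[0.346,0.38,0.06],[0,0,0]],[[0.346,0.38,0.095],[0,0,0]],[[0.346,0.38,0.095],[0,0,0]]]'
python3 -m pendant '[[[0,0,0],[0,0,0]],[[0,0,0],[0,0,0]],[[0,0,0],[0,0,0]],[[0,0,0],[0,0,0]],[[0,0,-0.05],[0,0,0]],[[0,0,-0.1],[0,0,0]],[[0,0,-0.1],[0,0,0.055]],[[0,0,-0.1],[0,0,0.11]],[[0,0,-0.1],[0,0,0.165]],[[0,0,-0.1],[0,0,0.22]]]' -0.2
python3 - <<'E'
from h import *
move((.479,-.103,.11,45),(.479,-.103,.032,45))
C=cam("top"); im=vision.snapshot("top"); print(np.abs(im[165:285,200:360].astype(int)-cv2.imread("pics/top0.png")[165:285,200:360,::-1]).max(2).shape)
d=(np.abs(im.astype(int)-cv2.imread("pics/top0.png")[:,:,::-1]).max(2)>40)[165:285,200:360]
ys,xs=np.nonzero(d); 
import collections; print(collections.Counter(zip((xs+200)//20*20,(ys+165)//20*20)))
E
```

```text
time_s: 22.85
tcp_pos: [0.5307, 0.4032, 0.0771]
ee_rot: [0.421, 0.907, -0.003, -0.002]
force: [-0.2, 0.3, -0.7]
width: 0.0288
gripper_force: 62.5
time_s: 24.1
tcp_pos: [0.5326, 0.4055, 0.156]
ee_rot: [0.705, 0.709, 0.0, 0.0]
force: [-0.2, 0.2, -0.0]
width: 0.0513
gripper_force: 0.0
now [0.5326 0.4055 0.156 ] yaw 90.4 t 24.1 w 0.0513 j1,j6 [0.65 2.22]
(0.479, -0.103, 0.11, 45) -> [[np.float64(-0.6775), np.float64(-0.0756), np.float64(0.0612)], [np.float64(0.0), np.float64(-0.0001), np.float64(0.252)]]
(0.479, -0.103, 0.032, 45) -> [[np.float64(-0.6775), np.float64(-0.0756), np.float64(0.1652)], [np.float64(0.0), np.float64(-0.0001), np.float64(0.252)]]
(120, 160)
Counter({(np.int64(220), np.int64(220)): 112, (np.int64(220), np.int64(200)): 50, (np.int64(260), np.int64(240)): 49, (np.int64(240), np.int64(220)): 38, (np.int64(240), np.int64(200)): 24, (np.int64(220), np.int64(240)): 21, (np.int64(240), np.int64(240)): 14, (np.int64(240), np.int64(260)): 7, (np.int64(260), np.int64(220)): 6, (np.int64(280), np.int64(220)): 5, (np.int64(260), np.int64(200)): 3, (np.int64(280), np.int64(200)): 2, (np.int64(280), np.int64(240)): 2, (np.int64(220), np.int64(260)): 1})
```

```bash
python3 -m pendant '[[[-0.08,-0.009,0],[0,0,0.05]],[[-0.16,-0.018,0],[0,0,0.1]],[[-0.24,-0.027,0],[0,0,0.15]],[[-0.32,-0.036,0],[0,0,0.2]],[[-0.4,-0.045,0],[0,0,0.252]],[[-0.48,-0.054,0],[0,0,0.252]],[[-0.56,-0.063,0],[0,0,0.252]],[[-0.63,-0.07,0.02],[0,0,0.252]],[[-0.677,-0.0756,0.04],[0,0,0.252]],[[-0.677,-0.0756,0.061],[0,0,0.252]]]' -0.2
python3 -m pendant '[[[0,0,0.03],[0,0,0]],[[0,0,0.06],[0,0,0]],[[0,0,0.09],[0,0,0]],[[0,0,0.103],[0,0,0]],[[0,0,0.103],[0,0,0]],[[0,0,0.103],[0,0,0]],[[0,0,0.103],[0,0,0]],[[0,0,0.103],[0,0,0]],[[0,0,0.103],[0,0,0]],[[0,0,0.103],[0,0,0]]]'
python3 -m pendant '[[[0,0,0],[0,0,0]],[[0,0,0],[0,0,0]],[[0,0,0],[0,0,0]],[[0,0,0],[0,0,0]],[[0,0,0],[0,0,0]],[[0,0,0],[0,0,0]],[[0,0,-0.05],[0,0,0]],[[0,0,-0.1],[0,0,0]],[[0,0,-0.16],[0,0,0]],[[0,0,-0.16],[0,0,0]]]' 1 60
python3 - <<'E'
from h import *
move((.428,.42,.15,45),(.428,.42,.085,45))
E
```

```text
time_s: 25.4
tcp_pos: [0.4817, -0.105, 0.1099]
ee_rot: [0.923, 0.384, 0.0, 0.0]
force: [0.4, -0.6, -0.0]
width: 0.0515
gripper_force: 0.0
time_s: 26.65
tcp_pos: [0.4818, -0.103, 0.0329]
ee_rot: [0.923, 0.385, 0.0, 0.0]
force: [1.1, 0.8, -0.3]
width: 0.051
gripper_force: 0.0
time_s: 27.9
tcp_pos: [0.4835, -0.1033, 0.1558]
ee_rot: [0.923, 0.385, 0.002, 0.002]
force: [-0.1, 0.4, -1.0]
width: 0.029
gripper_force: 59.5
now [ 0.4835 -0.1033  0.1558] yaw 45.3 t 27.9 w 0.029 j1,j6 [-0.21  2.14]
(0.428, 0.42, 0.15, 45) -> [[np.float64(0.444), np.float64(-0.5433), np.float64(0.0066)], [np.float64(0.0014), np.float64(-0.0009), np.float64(0.0017)]]
(0.428, 0.42, 0.085, 45) -> [[np.float64(0.4438), np.float64(-0.5437), np.float64(0.0933)], [np.float64(0.0014), np.float64(-0.0009), np.float64(0.0017)]]
```

```bash
python3 -m pendant '[[[0.05,-0.058,0],[0,0,-0.03]],[[0.1,-0.117,0],[0,0,-0.06]],[[0.15,-0.175,0],[0,0,-0.09]],[[0.2,-0.234,0],[0,0,-0.12]],[[0.25,-0.293,0],[0,0,-0.15]],[[0.3,-0.351,0],[0,0,-0.18]],[[0.35,-0.41,0],[0,0,-0.204]],[[0.4,-0.468,0],[0,0,-0.204]],[[0.45,-0.527,0],[0,0,-0.204]],[[0.45,-0.527,0],[0,0,-0.204]]]'
python3 -m pendant '[[[0,0,0.04],[0,0,0]],[[0,0,0.07],[0,0,0]],[[0,0,0.092],[0,0,0]],[[0,0,0.092],[0,0,0]],[[0,0,0.092],[0,0,0]],[[0,0,0.092],[0,0,0]],[[0,0,0.092],[0,0,0]],[[0,0,0.092],[0,0,0]],[[0,0,0.092],[0,0,0]],[[0,0,0.092],[0,0,0]]]'
python3 -m pendant '[[[0,0,0],[0,0,0]],[[0,0,0],[0,0,0]],[[0,0,0],[0,0,0]],[[0,0,0],[0,0,0]],[[0,0,-0.05],[0,0,0]],[[0,0,-0.1],[0,0,0]],[[0,0,-0.1],[0,0,0]],[[0,0,-0.1],[0,0,0]],[[0,0,-0.1],[0,0,0]],[[0,0,-0.1],[0,0,0]]]' -0.1
python3 - <<'E'
from h import *
move((.572,-.085,.15,82),(.572,-.085,.034,82))
C=cam("top"); im=vision.snapshot("top"); cv2.imwrite("pics/t3z.png",cv2.resize(im[160:310,90:360,::-1],None,fx=2.9,fy=2.9,interpolation=cv2.INTER_CUBIC))
c2,s2=snap("scene"); cv2.imwrite("pics/s3z.png",cv2.resize(s2[140:290,180:520,::-1],None,fx=2.2,fy=2.2))
E
```

```text
time_s: 29.15
tcp_pos: [0.4367, 0.418, 0.1501]
ee_rot: [0.753, 0.658, -0.001, -0.0]
force: [-0.9, -0.1, -1.1]
width: 0.0288
gripper_force: 59.6
time_s: 30.4
tcp_pos: [0.4381, 0.4149, 0.0838]
ee_rot: [0.755, 0.656, -0.0, -0.0]
force: [0.2, -0.2, -0.7]
width: 0.0289
gripper_force: 59.6
time_s: 31.65
tcp_pos: [0.4378, 0.4146, 0.1577]
ee_rot: [0.755, 0.656, -0.001, 0.0]
force: [0.2, -0.6, 0.0]
width: 0.0468
gripper_force: 0.0
now [0.4378 0.4146 0.1577] yaw 82.0 t 31.6 w 0.0468 j1,j6 [0.76 2.47]
(0.572, -0.085, 0.15, 82) -> [[np.float64(-0.6349), np.float64(0.2696), np.float64(0.0109)], [np.float64(-0.0004), np.float64(0.0005), np.float64(0.0002)]]
(0.572, -0.085, 0.034, 82) -> [[np.float64(-0.6346), np.float64(0.2698), np.float64(0.1655)], [np.float64(-0.0004), np.float64(0.0005), np.float64(0.0002)]]
```

View pics/t3z.png

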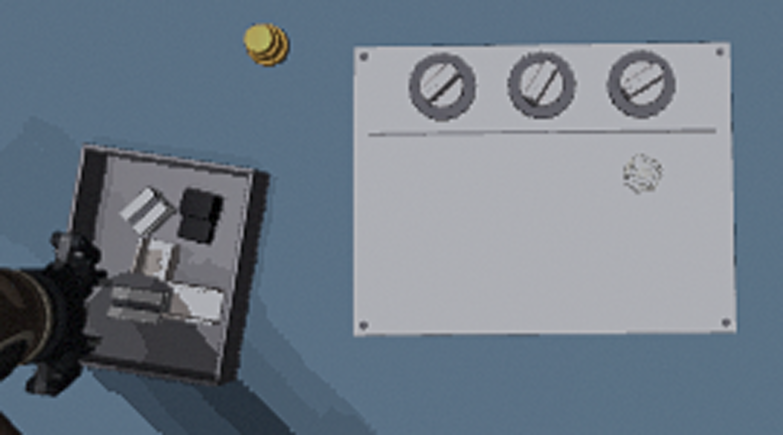

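Five pieces are in the bin. The ball is still at (643,173) in the crop.

```bash
python3 -m pendant '[[[-0.075,0.032,0],[0,0,0]],[[-0.15,0.064,0],[0,0,0]],[[-0.225,0.096,0],[0,0,0]],[[-0.3,0.128,0],[0,0,0]],[[-0.375,0.16,0],[0,0,0]],[[-0.45,0.192,0],[0,0,0]],[[-0.52,0.222,0],[0,0,0]],[[-0.59,0.25,0.01],[0,0,0]],[[-0.635,0.27,0.03],[0,0,0]],[[-0.635,0.27,0.06],[0,0,0]]]' -0.3
python3 -m pendant '[[[0,0,0.03],[0,0,0]],[[0,0,0.06],[0,0,0]],[[0,0,0.09],[0,0,0]],[[0,0,0.107],[0,0,0]],[[0,0,0.107],[0,0,0]],[[0,0,0.107],[0,0,0]],[[0,0,0.107],[0,0,0]],[[0,0,0.107],[0,0,0]],[[0,0,0.107],[0,0,0]],[[0,0,0.107],[0,0,0]]]'
python3 -m pendant '[[[0,0,0],[0,0,0]],[[0,0,0],[0,0,0]],[[0,0,0],[0,0,0]],[[0,0,0],[0,0,0]],[[0,0,0],[0,0,0]],[[0,0,0],[0,0,0]],[[0,0,-0.05],[0,0,0]],[[0,0,-0.1],[0,0,0]],[[0,0,-0.16],[0,0,0]],[[0,0,-0.16],[0,0,0]]]' 1 40
python3 - <<'E'
from h import *
move((.44,.37,.15,82),(.47,.36,.15,82))
E
```

```text
time_s: 33.0
tcp_pos: [0.5736, -0.0876, 0.1135]
ee_rot: [0.756, 0.655, 0.0, 0.001]
force: [0.1, 1.0, -0.3]
width: 0.0554
gripper_force: 0.0
time_s: 34.25
tcp_pos: [0.5727, -0.0848, 0.0337]
ee_rot: [0.755, 0.656, 0.0, 0.0]
force: [-0.1, 0.7, 0.1]
width: 0.0553
gripper_force: 0.0
time_s: 35.5
tcp_pos: [0.5746, -0.0851, 0.1571]
ee_rot: [0.755, 0.656, 0.002, 0.002]
force: [-0.1, 0.5, -0.4]
width: 0.042
gripper_force: 40.7
now [ 0.5746 -0.0851  0.1571] yaw 82.0 t 35.5 w 0.042 j1,j6 [-0.15  1.56]
(0.44, 0.37, 0.15, 82) -> [[np.float64(0.576), np.float64(-0.2619), np.float64(0.0078)], [np.float64(0.002), np.float64(0.0), np.float64(0.0002)]]
(0.47, 0.36, 0.15, 82) -> [[np.float64(0.5684), np.float64(-0.2204), np.float64(0.008)], [np.float64(0.002), np.float64(0.0), np.float64(0.0002)]]
```

```bash
python3 - <<'E'
from h import *
move((.405,.375,.16,172))
E
python3 -m pendant '[[[0.06,-0.03,0],[0,0,-0.05]],[[0.12,-0.06,0],[0,0,-0.1]],[[0.18,-0.09,0],[0,0,-0.15]],[[0.25,-0.12,0],[0,0,-0.2]],[[0.32,-0.15,0],[0,0,-0.25]],[[0.39,-0.18,0],[0,0,-0.3]],[[0.45,-0.22,0],[0,0,-0.35]],[[0.51,-0.26,0],[0,0,-0.4]],[[0.55,-0.28,0],[0,0,-0.45]],[[0.576,-0.3,0],[0,0,-0.5]]]'
python3 - <<'E'
from h import *
move((.405,.375,.16,172),(.405,.375,.085,172))
E
```

```text
now [ 0.5746 -0.0851  0.1571] yaw 82.0 t 35.5 w 0.042 j1,j6 [-0.15  1.56]
(0.405, 0.375, 0.16, 172) -> [[np.float64(0.5762), np.float64(-0.3089), np.float64(-0.0059)], [np.float64(0.0015), np.float64(0.0016), np.float64(-0.4998)]]
time_s: 36.75
tcp_pos: [0.4085, 0.3754, 0.1518]
ee_rot: [0.066, 0.998, -0.001, -0.001]
force: [0.7, -0.3, 0.2]
width: 0.0423
gripper_force: 40.7
now [0.4085 0.3754 0.1518] yaw 172.4 t 36.8 w 0.0423 j1,j6 [0.74 0.88]
(0.405, 0.375, 0.16, 172) -> [[np.float64(0.0045), np.float64(-0.0012), np.float64(-0.011)], [np.float64(-0.0005), np.float64(-0.0005), np.float64(0.0023)]]
(0.405, 0.375, 0.085, 172) -> [[np.float64(0.0044), np.float64(-0.001), np.float64(0.089)], [np.float64(-0.0005), np.float64(-0.0005), np.float64(0.0023)]]
```

```bash
python3 -m pendant '[[[0.004,0,0.04],[0,0,0]],[[0.004,0,0.08],[0,0,0]],[[0.004,0,0.1],[0,0,0]],[[0.004,0,0.1],[0,0,0]],[[0.004,0,0.1],[0,0,0]],[[0.004,0,0.1],[0,0,0]],[[0.004,0,0.1],[0,0,0]],[[0.004,0,0.1],[0,0,0]],[[0.004,0,0.1],[0,0,0]],[[0.004,0,0.1],[0,0,0]]]'
python3 -m pendant '[[[0,0,0],[0,0,0]],[[0,0,0],[0,0,0]],[[0,0,0],[0,0,0]],[[0,0,0],[0,0,0]],[[0,0,-0.06],[0,0,0]],[[0,0,-0.13],[0,0,0]],[[0,0,-0.13],[0,0,0]],[[0,0,-0.13],[0,0,0]],[[0,0,-0.13],[0,0,0]],[[0,0,-0.13],[0,0,0]]]' -0.2
python3 - <<'E'
from h import *
# view pose for the fasteners (camera behind the TCP, yaw 180)
move((.66,.0137,.20,180))
E
```

```text
time_s: 38.0
tcp_pos: [0.4068, 0.3747, 0.0786]
ee_rot: [0.069, 0.998, 0.0, 0.0]
force: [-0.8, 0.5, -0.8]
width: 0.0425
gripper_force: 40.7
time_s: 39.25
tcp_pos: [0.4063, 0.3742, 0.1748]
ee_rot: [0.069, 0.998, -0.001, -0.001]
force: [-0.0, 0.2, 0.8]
width: 0.0513
gripper_force: 0.0
now [0.4063 0.3742 0.1748] yaw 172.0 t 39.2 w 0.0513 j1,j6 [0.74 0.88]
(0.66, 0.0137, 0.2, 180) -> [[np.float64(-0.4016), np.float64(-0.4292), np.float64(-0.0335)], [np.float64(-0.0005), np.float64(-0.0005), np.float64(-0.0443)]]
```

```bash
python3 -m pendant '[[[-0.055,-0.06,0],[0,0,-0.044]],[[-0.11,-0.12,0],[0,0,-0.044]],[[-0.165,-0.18,0],[0,0,-0.044]],[[-0.22,-0.24,0],[0,0,-0.044]],[[-0.275,-0.3,0],[0,0,-0.044]],[[-0.33,-0.36,0],[0,0,-0.044]],[[-0.4,-0.43,-0.03],[0,0,-0.044]],[[-0.4,-0.43,-0.03],[0,0,-0.044]],[[-0.4,-0.43,-0.03],[0,0,-0.044]],[[-0.4,-0.43,-0.03],[0,0,-0.044]]]'
python3 - <<'E'
from h import *
C,im=snap("wrist"); np.savez("w3.npz",im=im,e=C[1],r=C[2]); move()
cv2.imwrite("pics/w3.png",cv2.resize(im[:,:,::-1],None,fx=1.4,fy=1.4,interpolation=cv2.INTER_CUBIC))
C,t=snap("top"); 
s=snap("scene")[1]
a=cv2.resize(t[190:310,90:230,::-1],(420,360),interpolation=cv2.INTER_CUBIC); b=cv2.resize(s[150:270,390:520,::-1],(370,360),interpolation=cv2.INTER_CUBIC)
cv2.imwrite("pics/bin4.png",np.hstack([a,b]))
E
```

```text
time_s: 40.5
tcp_pos: [0.6582, 0.015, 0.1979]
ee_rot: [-0.0, 1.0, 0.0, -0.001]
force: [0.6, 0.1, -0.8]
width: 0.0513
gripper_force: 0.0
now [0.6582 0.0152 0.1981] yaw -179.9 t 40.5 w 0.0516 j1,j6 [0.02 0.02]
```

View pics/w3.png

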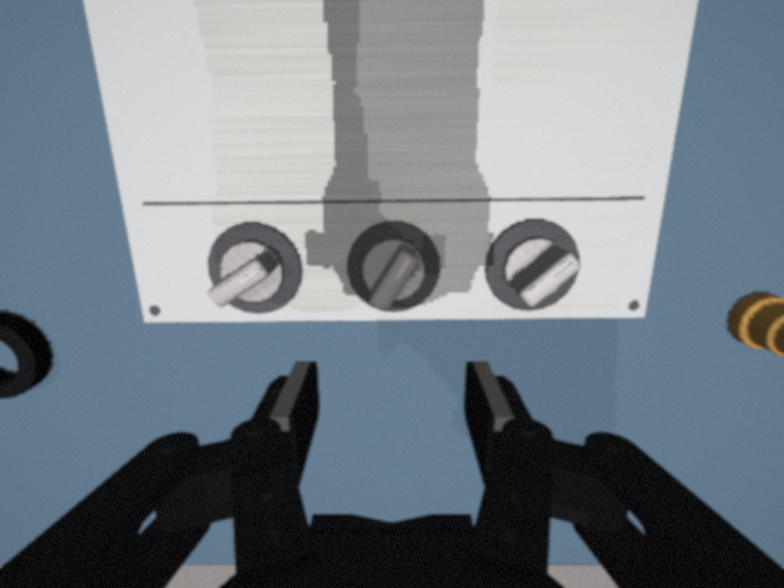

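View pics/bin4.png

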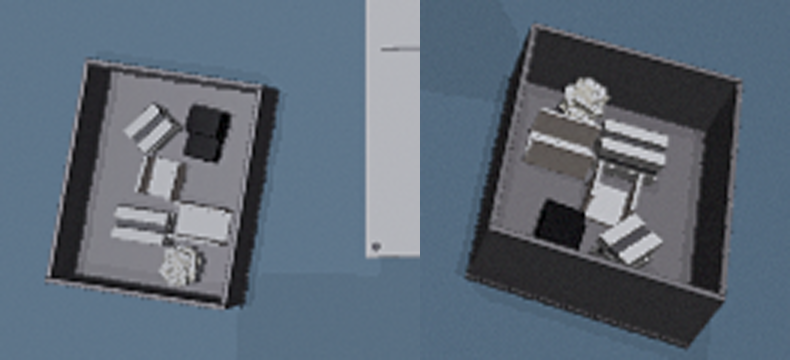

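All six pieces are inside the bin. In w3 the fastener rings are at about (255,267), (394,266) and (533,266), and the bar tops at (240,284), (396,277) and (549,281).

```bash
python3 - <<'E'
from h import *
cal=vision.get_calibration("wrist")
W={k:(cal,np.load(k+".npz")["e"],np.load(k+".npz")["r"]) for k in("w1","w3")}
a=lambda p:np.array(p,float).reshape(-1,2)/2.25+[70,40]
c=lambda p:np.array(p,float).reshape(-1,2)/1.4
print("rings w3",onz(W["w3"],c([(533,266),(394,266),(255,267)]),.009).round(4).tolist())
for n,p,q in (("L",(146,115),(549,281)),("M",(378,113),(396,277)),("R",(612,110),(240,284))):
    P,g=tri(W["w1"],a(p),W["w3"],c(q)); print(n,P.round(4),round(g,4))
def ang(n,P,z):
    q=onz(W["w3"],c(P),z);d=q[1]-q[0];print(n,round(np.degrees(np.arctan2(d[1],d[0]))%180,1),round(np.linalg.norm(d)*1e3))
ang("L",[(526,303),(578,263)],.05);ang("M",[(385,305),(417,258)],.05);ang("R",[(212,298),(268,263)],.05)
ang("line",[(143,203),(644,198)],.006)
move((.66,.0137,.12,329.5),(.66,.0137,.043,329.5))
E
```

```text
rings w3 [[0.6591, 0.1158, 0.009], [0.6591, 0.0154, 0.009], [0.6599, -0.085, 0.009]]
L [0.6597 0.114  0.0454] 0.0022
M [0.6616 0.0159 0.0285] 0.0018
R [ 0.6625 -0.0871  0.0412] 0.0031
L 131.2 40
M 147.1 37
R 121.3 44
line 90.6 349
now [0.6584 0.0152 0.1984] yaw -179.9 t 40.6 w 0.0512 j1,j6 [0.02 0.02]
(0.66, 0.0137, 0.12, 329.5) -> [[np.float64(-0.0023), np.float64(-0.002), np.float64(0.1046)], [np.float64(0.0003), np.float64(-0.0), np.float64(-0.8302)]]
(0.66, 0.0137, 0.043, 329.5) -> [[np.float64(-0.0023), np.float64(-0.002), np.float64(0.2072)], [np.float64(0.0003), np.float64(-0.0), np.float64(-0.8302)]]
```

```bash
python3 -m pendant '[[[-0.002,0,0.01],[0,0,-0.058]],[[-0.002,0,0.02],[0,0,-0.116]],[[-0.002,0,0.03],[0,0,-0.174]],[[-0.002,0,0.04],[0,0,-0.232]],[[-0.002,0,0.05],[0,0,-0.29]],[[-0.002,0,0.06],[0,0,-0.348]],[[-0.002,0,0.07],[0,0,-0.406]],[[-0.002,0,0.08],[0,0,-0.464]],[[-0.002,0,0.09],[0,0,-0.522]],[[-0.002,0,0.1],[0,0,-0.58]]]' -0.2
python3 -m pendant '[[[0,0,0],[0,0,-0.058]],[[0,0,0],[0,0,-0.116]],[[0,0,0],[0,0,-0.174]],[[0,0,0],[0,0,-0.23]],[[0,0,0],[0,0,-0.248]],[[0,0,0],[0,0,-0.248]],[[0,0,0],[0,0,-0.248]],[[0,0,0],[0,0,-0.248]],[[0,0,0],[0,0,-0.248]],[[0,0,0],[0,0,-0.248]]]'
python3 - <<'E'
from h import *
move((.6598,.0147,.043,329))
E
```

```text
time_s: 41.9
tcp_pos: [0.6601, 0.0148, 0.1234]
ee_rot: [0.792, -0.61, -0.0, -0.0]
force: [0.1, -0.1, 0.3]
width: 0.0514
gripper_force: 0.0
time_s: 43.15
tcp_pos: [0.6607, 0.0136, 0.1235]
ee_rot: [0.964, -0.267, 0.0, 0.0]
force: [0.4, 0.4, -0.2]
width: 0.0512
gripper_force: 0.0
now [0.6607 0.0136 0.1235] yaw -31.0 t 43.1 w 0.0512 j1,j6 [ 0.02 -2.58]
(0.6598, 0.0147, 0.043, 329) -> [[np.float64(-0.0018), np.float64(-0.0006), np.float64(0.1074)], [np.float64(0.0), np.float64(-0.0), np.float64(-0.0001)]]
```

```bash
python3 -m pendant '[[[-0.002,-0.001,0.03],[0,0,0]],[[-0.002,-0.001,0.06],[0,0,0]],[[-0.002,-0.001,0.09],[0,0,0]],[[-0.002,-0.001,0.107],[0,0,0]],[[-0.002,-0.001,0.107],[0,0,0]],[[-0.002,-0.001,0.107],[0,0,0]],[[-0.002,-0.001,0.107],[0,0,0]],[[-0.002,-0.001,0.107],[0,0,0]],[[-0.002,-0.001,0.107],[0,0,0]],[[-0.002,-0.001,0.107],[0,0,0]]]' -0.2
python3 -m pendant '[[[0,0,0],[0,0,0]],[[0,0,0],[0,0,0]],[[0,0,0],[0,0,0]],[[0,0,0],[0,0,0]],[[0,0,0],[0,0,0]],[[0,0,0],[0,0,0]],[[0,0,0],[0,0,0]],[[0,0,0],[0,0,0]],[[0,0,0],[0,0,0]],[[0,0,0],[0,0,0]]]' 1 40
python3 - <<'E'
from h import *
move(); s=status.sense(); print(s["torque"],s["force"])
E
```

```text
time_s: 44.4
tcp_pos: [0.6598, 0.0151, 0.0434]
ee_rot: [0.964, -0.267, 0.0, -0.0]
force: [0.0, -0.0, -0.5]
width: 0.0513
gripper_force: 0.0
time_s: 45.65
tcp_pos: [0.6599, 0.0154, 0.0434]
ee_rot: [0.964, -0.267, 0.0, -0.0]
force: [1.5, 5.1, 1.1]
width: 0.0135
gripper_force: 41.1
now [0.6599 0.0154 0.0434] yaw -31.0 t 45.6 w 0.0135 j1,j6 [ 0.02 -2.58]
[ 0.9584316  -0.28126125  0.01398276] [1.54868271 5.10534971 1.05304461]
```

```bash
python3 -m pendant '[[[0,0,0],[0,0,0.04]],[[0,0,0],[0,0,0.09]],[[0,0,0],[0,0,0.14]],[[0,0,0],[0,0,0.19]],[[0,0,0],[0,0,0.24]],[[0,0,0],[0,0,0.29]],[[0,0,0],[0,0,0.34]],[[0,0,0],[0,0,0.39]],[[0,0,0],[0,0,0.42]],[[0,0,0],[0,0,0.42]]]'
python3 -m pendant '[[[0,0,0],[0,0,0.05]],[[0,0,0],[0,0,0.1]],[[0,0,0],[0,0,0.15]],[[0,0,0],[0,0,0.2]],[[0,0,0],[0,0,0.25]],[[0,0,0],[0,0,0.3]],[[0,0,0],[0,0,0.34]],[[0,0,0],[0,0,0.37]],[[0,0,0],[0,0,0.385]],[[0,0,0],[0,0,0.385]]]'
python3 - <<'E'
from h import *
move(); s=status.sense(); print(s["torque"],s["force"])
E
```

```text
time_s: 46.9
tcp_pos: [0.6581, 0.0147, 0.0434]
ee_rot: [-0.597, 0.802, 0.001, -0.001]
force: [-5.0, 2.1, 6.6]
width: 0.013
gripper_force: 41.8
time_s: 48.15
tcp_pos: [0.657, 0.0161, 0.0434]
ee_rot: [-0.036, 0.999, 0.001, -0.002]
force: [-9.8, 7.3, 8.0]
width: 0.013
gripper_force: 42.2
now [0.657  0.0161 0.0434] yaw -175.9 t 48.1 w 0.013 j1,j6 [ 0.02 -0.05]
[ 1.41658615  1.73847752 -0.08223015] [-9.83761725  7.28902311  8.04854516]
```

```bash
python3 -m pendant '[[[0,0,0],[0,0,0.005]],[[0,0,0],[0,0,0.01]],[[0,0,0],[0,0,0.015]],[[0,0,0],[0,0,0.02]],[[0,0,0],[0,0,0.025]],[[0,0,0],[0,0,0.03]],[[0,0,0],[0,0,0.035]],[[0,0,0],[0,0,0.04]],[[0,0,0],[0,0,0.04]],[[0,0,0],[0,0,0.04]]]'
python3 - <<'E'
from h import *
move(); s=status.sense(); print(s["torque"],s["force"])
E
```

```text
time_s: 49.4
tcp_pos: [0.6572, 0.0162, 0.0434]
ee_rot: [0.025, 1.0, 0.001, -0.002]
force: [-8.3, 4.7, 7.9]
width: 0.0136
gripper_force: 64.0
now [0.6572 0.0162 0.0434] yaw 177.2 t 49.4 w 0.0136 j1,j6 [0.02 0.07]
[1.29947403 1.57921767 1.63396737] [-8.31133759  4.71683625  7.85749309]
```

The middle fastener is against its stop (1.6 N·m reaction). I'll release and lift, then turn toward the left one.

```bash
python3 -m pendant '[[[0,0,0],[0,0,0]],[[0,0,0],[0,0,0]],[[0,0,0],[0,0,0]],[[0,0,0],[0,0,0]],[[0,0,-0.05],[0,0,0]],[[0,0,-0.1],[0,0,0]],[[0,0,-0.1],[0,0,0]],[[0,0,-0.1],[0,0,0]],[[0,0,-0.1],[0,0,0]],[[0,0,-0.1],[0,0,0]]]' -0.2
python3 - <<'E'
from h import *
C,im=snap("wrist"); np.savez("w4.npz",im=im,e=C[1],r=C[2])
cv2.imwrite("pics/w4.png",cv2.resize(im[100:300,100:460,::-1],None,fx=2.2,fy=2.2,interpolation=cv2.INTER_CUBIC))
move((.659,.1149,.12,312))
E
```

```text
time_s: 50.65
tcp_pos: [0.6592, 0.0151, 0.1171]
ee_rot: [0.027, 1.0, -0.0, -0.001]
force: [0.4, 0.4, 0.5]
width: 0.0511
gripper_force: 0.0
now [0.6593 0.0151 0.1173] yaw 176.9 t 50.7 w 0.0513 j1,j6 [0.02 0.08]
(0.659, 0.1149, 0.12, 312) -> [[np.float64(0.0077), np.float64(0.1329), np.float64(-0.0036)], [np.float64(0.0006), np.float64(-0.0003), np.float64(-0.7506)]]
```

View pics/w4.png

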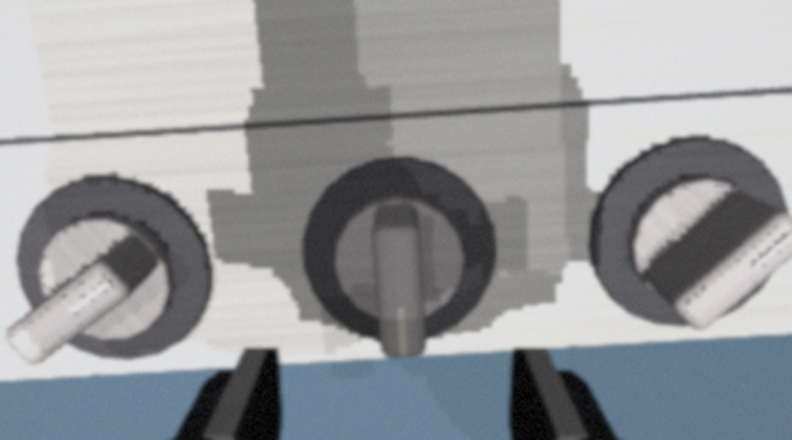

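The middle bar is upright at about (398,280), square to the scribed line, so it is home. On to the left fastener.

```bash
python3 -m pendant '[[[0.002,0.03,0],[0,0,-0.058]],[[0.004,0.06,0],[0,0,-0.116]],[[0.006,0.09,0],[0,0,-0.174]],[[0.008,0.12,0],[0,0,-0.232]],[[0.008,0.133,0],[0,0,-0.29]],[[0.008,0.133,0],[0,0,-0.348]],[[0.008,0.133,0],[0,0,-0.406]],[[0.008,0.133,0],[0,0,-0.464]],[[0.008,0.133,0],[0,0,-0.522]],[[0.008,0.133,0],[0,0,-0.58]]]' -0.2
python3 -m pendant '[[[0,0,0],[0,0,-0.058]],[[0,0,0],[0,0,-0.116]],[[0,0,0],[0,0,-0.17]],[[0,0,0],[0,0,-0.17]],[[0,0,0],[0,0,-0.17]],[[0,0,0],[0,0,-0.17]],[[0,0,0],[0,0,-0.17]],[[0,0,0],[0,0,-0.17]],[[0,0,0],[0,0,-0.17]],[[0,0,0],[0,0,-0.17]]]'
python3 - <<'E'
from h import *
move((.659,.1149,.043,312))
E
```

```text
time_s: 51.95
tcp_pos: [0.659, 0.115, 0.1178]
ee_rot: [0.775, -0.632, -0.0, 0.0]
force: [0.1, 0.0, 0.9]
width: 0.051
gripper_force: 0.0
time_s: 53.2
tcp_pos: [0.6592, 0.115, 0.1183]
ee_rot: [0.913, -0.408, -0.0, 0.0]
force: [0.2, 0.5, -0.4]
width: 0.051
gripper_force: 0.0
now [0.6592 0.115  0.1183] yaw -48.1 t 53.2 w 0.051 j1,j6 [ 0.17 -2.13]
(0.659, 0.1149, 0.043, 312) -> [[np.float64(-0.0), np.float64(0.0003), np.float64(0.1004)], [np.float64(0.0), np.float64(0.0), np.float64(-0.0006)]]
```

```bash
python3 -m pendant '[[[0,0,0.03],[0,0,0]],[[0,0,0.06],[0,0,0]],[[0,0,0.09],[0,0,0]],[[0,0,0.1],[0,0,0]],[[0,0,0.1],[0,0,0]],[[0,0,0.1],[0,0,0]],[[0,0,0.1],[0,0,0]],[[0,0,0.1],[0,0,0]],[[0,0,0.1],[0,0,0]],[[0,0,0.1],[0,0,0]]]' -0.2
python3 -m pendant '[[[0,0,0],[0,0,0]],[[0,0,0],[0,0,0]],[[0,0,0],[0,0,0]],[[0,0,0],[0,0,0]],[[0,0,0],[0,0,0]],[[0,0,0],[0,0,0]],[[0,0,0],[0,0,0]],[[0,0,0],[0,0,0]],[[0,0,0],[0,0,0.02]],[[0,0,0],[0,0,0.02]]]' 1 40
python3 -m pendant '[[[0,0,0],[0,0,0.04]],[[0,0,0],[0,0,0.09]],[[0,0,0],[0,0,0.14]],[[0,0,0],[0,0,0.19]],[[0,0,0],[0,0,0.24]],[[0,0,0],[0,0,0.29]],[[0,0,0],[0,0,0.34]],[[0,0,0],[0,0,0.38]],[[0,0,0],[0,0,0.4]],[[0,0,0],[0,0,0.4]]]'
python3 - <<'E'
from h import *
move(); s=status.sense(); print(s["torque"],s["force"])
E
```

```text
time_s: 54.45
tcp_pos: [0.6592, 0.115, 0.0433]
ee_rot: [0.913, -0.408, 0.0, -0.0]
force: [0.9, 0.1, -0.9]
width: 0.0513
gripper_force: 0.0
time_s: 55.7
tcp_pos: [0.6588, 0.1147, 0.0434]
ee_rot: [0.9, -0.436, -0.0, 0.0]
force: [-4.9, -2.5, 4.9]
width: 0.0134
gripper_force: 40.5
time_s: 56.95
tcp_pos: [0.6564, 0.1145, 0.0433]
ee_rot: [-0.471, 0.882, 0.001, -0.002]
force: [-14.0, -4.2, 10.7]
width: 0.0135
gripper_force: 41.3
now [0.6564 0.1145 0.0433] yaw -123.7 t 57.0 w 0.0135 j1,j6 [ 0.17 -0.81]
[-0.79543489  2.59575755 -0.06954182] [-14.02029998  -4.1542873   10.74521986]
```

```bash
python3 -m pendant '[[[0,0,0],[0,0,0.05]],[[0,0,0],[0,0,0.1]],[[0,0,0],[0,0,0.15]],[[0,0,0],[0,0,0.2]],[[0,0,0],[0,0,0.25]],[[0,0,0],[0,0,0.28]],[[0,0,0],[0,0,0.3]],[[0,0,0],[0,0,0.315]],[[0,0,0],[0,0,0.328]],[[0,0,0],[0,0,0.328]]]'
python3 - <<'E'
from h import *
move(); s=status.sense(); print(s["torque"],s["force"])
E
```

```text
time_s: 58.2
tcp_pos: [0.6555, 0.1163, 0.0434]
ee_rot: [0.022, 1.0, 0.001, -0.003]
force: [-17.0, 1.3, 12.0]
width: 0.0133
gripper_force: 60.2
now [0.6555 0.1163 0.0434] yaw 177.5 t 58.2 w 0.0133 j1,j6 [0.17 0.22]
[0.10547859 3.31741492 1.4164553 ] [-17.02322822   1.29191948  11.96831285]
```

Left is home (1.4 N·m). Release and go on to the right fastener, staying high over the middle one.

```bash
python3 -m pendant '[[[0,0,0],[0,0,0]],[[0,0,0],[0,0,0]],[[0,0,0],[0,0,0]],[[0,0,0],[0,0,0]],[[0,0,-0.05],[0,0,0]],[[0,0,-0.1],[0,0,0]],[[0,0,-0.1],[0,0,0]],[[0,0,-0.1],[0,0,0]],[[0,0,-0.1],[0,0,0]],[[0,0,-0.1],[0,0,0]]]' -0.2
python3 - <<'E'
from h import *
move((.6608,-.0854,.12,301),(.6608,-.0854,.043,301))
E
```

```text
time_s: 59.45
tcp_pos: [0.6587, 0.115, 0.1171]
ee_rot: [0.024, 1.0, -0.0, -0.001]
force: [-0.6, 0.2, -0.2]
width: 0.0513
gripper_force: 0.0
now [0.6587 0.115  0.1171] yaw 177.3 t 59.5 w 0.0513 j1,j6 [0.17 0.22]
(0.6608, -0.0854, 0.12, 301) -> [[np.float64(-0.0156), np.float64(-0.2667), np.float64(-0.0038)], [np.float64(0.0006), np.float64(-0.0005), np.float64(-0.6875)]]
(0.6608, -0.0854, 0.043, 301) -> [[np.float64(-0.0158), np.float64(-0.2667), np.float64(0.0989)], [np.float64(0.0006), np.float64(-0.0005), np.float64(-0.6875)]]
```

```bash
python3 -m pendant '[[[-0.004,-0.06,0],[0,0,-0.058]],[[-0.008,-0.12,0],[0,0,-0.116]],[[-0.011,-0.18,0],[0,0,-0.174]],[[-0.014,-0.24,0],[0,0,-0.232]],[[-0.016,-0.267,0],[0,0,-0.29]],[[-0.016,-0.267,0],[0,0,-0.348]],[[-0.016,-0.267,0],[0,0,-0.406]],[[-0.016,-0.267,0],[0,0,-0.464]],[[-0.016,-0.267,0],[0,0,-0.522]],[[-0.016,-0.267,0],[0,0,-0.58]]]' -0.2
python3 -m pendant '[[[0,0,0],[0,0,-0.058]],[[0,0,0],[0,0,-0.106]],[[0,0,0],[0,0,-0.106]],[[0,0,0],[0,0,-0.106]],[[0,0,0],[0,0,-0.106]],[[0,0,0],[0,0,-0.106]],[[0,0,0],[0,0,-0.106]],[[0,0,0],[0,0,-0.106]],[[0,0,0],[0,0,-0.106]],[[0,0,0],[0,0,-0.106]]]'
python3 - <<'E'
from h import *
move((.6608,-.0854,.043,301))
E
```

```text
time_s: 60.7
tcp_pos: [0.6613, -0.0855, 0.1176]
ee_rot: [0.777, -0.629, -0.0, 0.0]
force: [-0.2, -0.4, 0.6]
width: 0.0513
gripper_force: 0.0
time_s: 61.95
tcp_pos: [0.6616, -0.0856, 0.1183]
ee_rot: [0.869, -0.494, 0.0, -0.0]
force: [-0.0, 0.1, -0.4]
width: 0.0512
gripper_force: 0.0
now [ 0.6616 -0.0856  0.1183] yaw -59.3 t 62.0 w 0.0512 j1,j6 [-0.13 -2.24]
(0.6608, -0.0854, 0.043, 301) -> [[np.float64(-0.0007), np.float64(0.0008), np.float64(0.1004)], [np.float64(-0.0), np.float64(-0.0), np.float64(-0.0015)]]
```

```bash
python3 -m pendant '[[[0,0,0.03],[0,0,0]],[[0,0,0.06],[0,0,0]],[[0,0,0.09],[0,0,0]],[[0,0,0.1],[0,0,0]],[[0,0,0.1],[0,0,0]],[[0,0,0.1],[0,0,0]],[[0,0,0.1],[0,0,0]],[[0,0,0.1],[0,0,0]],[[0,0,0.1],[0,0,0]],[[0,0,0.1],[0,0,0]]]' -0.2
python3 -m pendant '[[[0,0,0],[0,0,0]],[[0,0,0],[0,0,0]],[[0,0,0],[0,0,0]],[[0,0,0],[0,0,0]],[[0,0,0],[0,0,0]],[[0,0,0],[0,0,0]],[[0,0,0],[0,0,0]],[[0,0,0],[0,0,0]],[[0,0,0],[0,0,0.02]],[[0,0,0],[0,0,0.02]]]' 1 40
python3 -m pendant '[[[0,0,0],[0,0,0.04]],[[0,0,0],[0,0,0.09]],[[0,0,0],[0,0,0.14]],[[0,0,0],[0,0,0.19]],[[0,0,0],[0,0,0.24]],[[0,0,0],[0,0,0.29]],[[0,0,0],[0,0,0.34]],[[0,0,0],[0,0,0.38]],[[0,0,0],[0,0,0.4]],[[0,0,0],[0,0,0.4]]]'
python3 - <<'E'
from h import *
move(); s=status.sense(); print(s["torque"],s["force"])
E
```

```text
time_s: 63.2
tcp_pos: [0.6616, -0.0856, 0.0434]
ee_rot: [0.869, -0.494, 0.0, -0.0]
force: [-0.3, 0.1, 0.2]
width: 0.0513
gripper_force: 0.0
time_s: 64.45
tcp_pos: [0.6611, -0.0859, 0.0434]
ee_rot: [0.853, -0.522, -0.0, 0.0]
force: [-4.4, -2.5, 4.7]
width: 0.0132
gripper_force: 41.3
time_s: 65.7
tcp_pos: [0.6582, -0.0855, 0.0433]
ee_rot: [-0.383, 0.924, 0.001, -0.003]
force: [-15.3, -0.8, 11.3]
width: 0.0137
gripper_force: 42.3
now [ 0.6582 -0.0855  0.0433] yaw -134.9 t 65.7 w 0.0137 j1,j6 [-0.13 -0.92]
[-0.3457129   2.98413684 -0.02518247] [-15.2690736   -0.83362758  11.28412488]
```

Yaw is now 225.1° and I want 177.3°, so 0.266 more.

```bash
python3 -m pendant '[[[0,0,0],[0,0,0.05]],[[0,0,0],[0,0,0.1]],[[0,0,0],[0,0,0.15]],[[0,0,0],[0,0,0.19]],[[0,0,0],[0,0,0.22]],[[0,0,0],[0,0,0.24]],[[0,0,0],[0,0,0.25]],[[0,0,0],[0,0,0.26]],[[0,0,0],[0,0,0.267]],[[0,0,0],[0,0,0.267]]]'
python3 - <<'E'
from h import *
move(); s=status.sense(); print(s["torque"],s["force"])
E
python3 -m pendant '[[[0,0,0],[0,0,0]],[[0,0,0],[0,0,0]],[[0,0,0],[0,0,0]],[[0,0,0],[0,0,0]],[[0,0,-0.05],[0,0,0]],[[0,0,-0.1],[0,0,0]],[[0.05,0,-0.18],[0,0,0]],[[0.1,0.05,-0.22],[0,0,0]],[[0.12,0.1,-0.22],[0,0,0]],[[0.12,0.13,-0.22],[0,0,0]]]' -0.2
python3 -m pendant '[[[0,0,0],[0,0,0]],[[0,0,0],[0,0,0]],[[0,0,0],[0,0,0]],[[0,0,0],[0,0,0]],[[0,0,0],[0,0,0]],[[0,0,0],[0,0,0]],[[0,0,0],[0,0,0]],[[0,0,0],[0,0,0]],[[0,0,0],[0,0,0]],[[0,0,0],[0,0,0]]]'
python3 - <<'E'
from h import *
C,im=snap("wrist"); np.savez("w5.npz",im=im,e=C[1],r=C[2]); move()
s=snap("scene")[1]; t=snap("top")[1]
z=lambda i,h:cv2.resize(i[:,:,::-1],(int(i.shape[1]*h/i.shape[0]),h),interpolation=cv2.INTER_CUBIC)
a=z(im[180:400,80:480],300); b=z(t[130:320,90:450],270); c=z(s[140:320,100:520],270)
o=np.zeros((600,800,3),np.uint8); o[:300,:min(800,a.shape[1])]=a[:,:800]; b=cv2.resize(b,(400,270));c=cv2.resize(c,(400,270)); o[300:570,:400]=b;o[300:570,400:]=c
cv2.imwrite("pics/f.png",o)
E
```

```text
time_s: 66.95
tcp_pos: [0.6575, -0.0838, 0.0433]
ee_rot: [0.023, 1.0, 0.001, -0.004]
force: [-19.1, 2.7, 14.7]
width: 0.0136
gripper_force: 63.0
now [ 0.6575 -0.0838  0.0433] yaw 177.3 t 67.0 w 0.0136 j1,j6 [-0.13 -0.08]
[0.65094665 3.62223314 1.5082336 ] [-19.12416549   2.6704125   14.73208276]
time_s: 68.2
tcp_pos: [0.576, 0.0178, 0.21]
ee_rot: [0.025, 1.0, 0.0, 0.001]
force: [-0.1, 0.2, 0.1]
width: 0.0512
gripper_force: 0.0
time_s: 69.45
tcp_pos: [0.5767, 0.0165, 0.2083]
ee_rot: [0.026, 1.0, 0.0, 0.0]
force: [1.3, -0.2, 0.4]
width: 0.0513
gripper_force: 0.0
now [0.5767 0.0164 0.2083] yaw 177.1 t 69.5 w 0.0508 j1,j6 [0.03 0.08]
```

View pics/f.png

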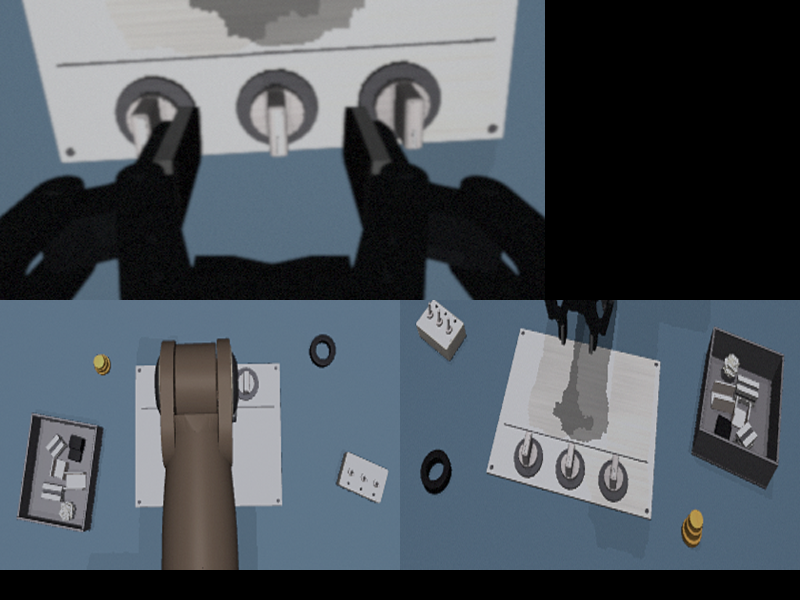

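All three bars stand square to the scribed line, all six pieces are in the bin, and the tape, switch box and connector have not moved. Handing in.

```bash
python3 -c "
from plant import arm; print(arm.sign_off())"
```

```text
the job is handed in; nothing more can be done
None
```

All six scrap pieces are in the bin, the fasteners were turned home against their stops (middle, then left, then right), the bystanders were left alone, and the job was handed in at about 70 s.

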